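# Find the unlatched lid of the thermal cycler and hold it open

## Robot

A 7-joint arm with a two-finger parallel gripper is mounted at the origin on the work surface. World frame = base frame: x ahead of the robot, y to its left, z up, the work surface at z = 0. Lengths are in m, angles in rad, forces in N, time in s.
With the tool pointing down it reaches from about 0.4 to 0.85 m from the base axis. Payload 10.4 kg.
Tool frame: the origin (TCP) lies on the centre line of the jaws, within the pads' length; the fingertips stand 14 mm ahead of it and the grasp point (between the pads) lies 5 mm behind it (tip_reach is the z of the fingertips in the tool frame, in m); z points along the fingers, x is the direction in which the jaws open and shut, and the axes are right-handed (so a half turn about z gives the same grasp; the last joint's range is limited). The gripper opens to 87 mm and grips with 3 to 60 N. Pads are 19 mm wide; open, the fingers measure 117 mm over their backs; the gripper's body (75 mm by 190 mm) begins 51 mm behind the grasp point.
Start: joints at [-0.023, 0.332, -0.065, 1.46, 0.022, 1.35, -0.088], TCP at [0.625, 0, 0.237] pointing down, gripper open.
Joint ranges: [-2.6, 2.6], [-0.5, 2.12], [-1.47, 1.34], [0.16, 2.42], [-1.27, 4.41], [0.06, 2.06], [-2.6, 2.6]. Speed limits (rad/s): [2.22, 2.22, 2.79, 2.79, 3.14, 3.14, 3.14].

## Interface

Orientations are given as a unit quaternion [x, y, z, w].
In Python, from bench import * gives the robot as it stands.
- The arm moves only by the tool carry_out, never from a script. Its argument "rows" is a list of rows, each a list of 5 numbers: the closure, from -1 (fully open) to 1 (shut), so that 0 is half open, then the shift along the tool's x, y, z in units of 30 mm (1.0 is 30 mm), then the turn about the tool's z in units of 5 degrees (1.0 is 5 degrees). In form: [[jaw, x, y, z, turn], ...]. A call has 1 to 20 rows; each row shifts and turns the pose as measured when the row begins, along the tool's axes as they then stand; what a row does not reach is not made up. A row lasts 1/12 s, in which the tool goes at most 41.7 mm and 7.16 degrees, less where a joint would pass 70% of its speed; a pose out of reach is approached as far as the arm can. A call is refused whole if a number of a shift passes 1 or a number of a turn 1, either way. A call with a gripper value outside its range is refused whole. The fingers move at their own pace and stop on an object; "force" is the grip in N (left out, the last holds). Time passes only in rows, so rows that do not move let the fingers close. It gives the time, the measured TCP pose, the force and the opening at its end, in the units of the state.
- read_state(): the state, without advancing time (a new reading comes with each control period).
- camera(name): name is "scene" or "side" or "wrist"; returns the picture (420x560x3 uint8, blue, green, red); there is no depth.
- camera_info(name): a dict with "fx", "fy", "cx", "cy" (pixels), "extrinsics" (4x4, takes a point from camera to world coordinates); the wrist camera has in their place "tool_from_camera" (4x4, takes a point from camera to tool coordinates, whose origin is the TCP and whose axes are the tool frame's). Camera axes: x right, y down, z forward; pixel columns grow to the right and rows downward; lengths in m; the calibration is good to about 2 mm. A picture is of the moment at which its call begins: read the wrist's pose just before it. camera_info takes no time and is no camera call.
- close_job(): hands the job in, once; it reports no verdict.
Trained networks look in the newest picture that a camera, given by its name, has taken for a name from the list of things; names that differ only in an ending like _2 or _b are one class to them, and where a whole thing is asked for, a point or a joint stands for the part that bears it (a point fixed in the world has none). Each returns a list of dicts, best first, with "conf" (0 to 1); they miss things now and then, are a little off and sometimes report something else, mostly with a low value. They report only what shows in the picture. A call takes as long as a camera call.
- recognise(query, camera): "box" ([centre column, centre row, width, height] in pixels, round what is visible of it).
- silhouettes(query, camera): "mask" (420x560 bool, what is visible of it) and "box" ([centre column, centre row, width, height] in pixels, round what is visible of it).
- pinpoint(query, camera): "xy" ([column, row] in pixels: a listed point, or the origin of a listed thing).
The state is a dict: "time": time; "joint_positions": joint angles; "joint_vel": joint speeds; "joint_torque": joint torques, N m; "ee_pos": TCP position; "eef_rot": TCP orientation; "ft_force": force on the tool from outside, world axes, zero at the start; "torque": the same for the moment, N m; "width": finger opening in m.
Only numpy, scipy, OpenCV 4.12 (cv2) and the standard library are available. Lean on these libraries where they do the work, as an engineer would, in place of code of your own. Each camera call takes 0.05 s, during which the arm holds its last target. There are 200 camera calls.

## Task

One of the three lids on the thermal cycler has not latched, so the tubes under it must be reseated. Tap all three shut lids one after the other, from left to right as you face the cycler, to feel which one gives; then lift that lid at least 45 degrees open and finish while holding it there steadily - it falls shut if let go - so that a colleague can reach in. Leave the things lying on and around the cycler where they are.

Things in the scene. Friction and masses are not known exactly. Their poses are not given: they have to be found in the camera images.
- cycler: White three-bay thermal cycler, fixed, 400 mm deep (x), 345 mm wide (y); origin: centre of its underside, on the bench. Its -x side faces the robot: a sloping console with a screen (up to 90 mm high), then three white lids side by side, 110 mm apart, tops 170 mm above the bench, hinged at the rear housing. Latches inside hold two lids shut, the third has let go; all look alike.
- lid_left (a joint): Hinge angle of the left (+y side of the cycler) lid (168 x 88 x 30 mm, 0.5 kg), rad: 0 shut, grows as the front rises, stop at 1.35. Latched: solid, moves under 0.01 either way. Unlatched: sits at 0 on a spring; pushed down near its front it gives from about 1 to 2 N on, to a stop at -0.05 (7 mm at the tap point) at about 3 to 4 N; springs back; lifts with about 2.5 N at the handle; falls shut if let go.
- lid_left_handle (a point): Centre of the left (+y side of the cycler) lid's handle: a black round bar 12 mm thick along the cycler's y, 58 mm clear between two end posts that run back to the lid; 152 mm above the bench when shut, 45 mm in front of the lid's front face, over 45 mm free below it. Moves with the lid.
- lid_left_tap (a point): Point on the top face of the left (+y side of the cycler) lid, on its centre line, 40 mm behind its front edge, 170 mm above the bench when shut: a good spot to tap.
- lid_left_hinge (a point): Point on the left (+y side of the cycler) lid's hinge axis (along the cycler's y), 140 mm above the bench. With the lid shut the handle bar's axis is 220 mm in front of it (cycler's -x) and 12 mm above it.
- lid_mid (a joint): Hinge angle of the middle lid (168 x 88 x 30 mm, 0.5 kg), rad: 0 shut, grows as the front rises, stop at 1.35. Latched: solid, moves under 0.01 either way. Unlatched: sits at 0 on a spring; pushed down near its front it gives from about 1 to 2 N on, to a stop at -0.05 (7 mm at the tap point) at about 3 to 4 N; springs back; lifts with about 2.5 N at the handle; falls shut if let go.
- lid_mid_handle (a point): Centre of the middle lid's handle: a black round bar 12 mm thick along the cycler's y, 58 mm clear between two end posts that run back to the lid; 152 mm above the bench when shut, 45 mm in front of the lid's front face, over 45 mm free below it. Moves with the lid.
- lid_mid_tap (a point): Point on the top face of the middle lid, on its centre line, 40 mm behind its front edge, 170 mm above the bench when shut: a good spot to tap.
- lid_mid_hinge (a point): Point on the middle lid's hinge axis (along the cycler's y), 140 mm above the bench. With the lid shut the handle bar's axis is 220 mm in front of it (cycler's -x) and 12 mm above it.
- lid_right (a joint): Hinge angle of the right (-y side of the cycler) lid (168 x 88 x 30 mm, 0.5 kg), rad: 0 shut, grows as the front rises, stop at 1.35. Latched: solid, moves under 0.01 either way. Unlatched: sits at 0 on a spring; pushed down near its front it gives from about 1 to 2 N on, to a stop at -0.05 (7 mm at the tap point) at about 3 to 4 N; springs back; lifts with about 2.5 N at the handle; falls shut if let go.
- lid_right_handle (a point): Centre of the right (-y side of the cycler) lid's handle: a black round bar 12 mm thick along the cycler's y, 58 mm clear between two end posts that run back to the lid; 152 mm above the bench when shut, 45 mm in front of the lid's front face, over 45 mm free below it. Moves with the lid.
- lid_right_tap (a point): Point on the top face of the right (-y side of the cycler) lid, on its centre line, 40 mm behind its front edge, 170 mm above the bench when shut: a good spot to tap.
- lid_right_hinge (a point): Point on the right (-y side of the cycler) lid's hinge axis (along the cycler's y), 140 mm above the bench. With the lid shut the handle bar's axis is 220 mm in front of it (cycler's -x) and 12 mm above it.
- tip_box_c (a point): Bystander, to be left alone: blue pipette-tip box with a clear cover, 85 x 122 x 62 mm, on the bench left of the cycler; loose. Point: its centre, 31 mm above its underside.
- reagent_c (a point): Bystander, to be left alone: amber reagent bottle, 56 mm across, 115 mm tall, on the bench right of the cycler; loose. Point: its centre, 57 mm above its underside.
- marker_c (a point): Bystander, to be left alone: white marker pen with a blue cap, 130 mm long, lying on top of the cycler's rear housing; loose. Point: its centre, 6 mm above its underside.
- strip_rack_c (a point): Bystander, to be left alone: low purple tube-strip rack, 60 x 100 x 18 mm, on top of the cycler's rear housing (whose top is 170 mm above the bench); loose. Point: its centre, 9 mm above its underside.
- tube_rack_c (a point): Bystander, to be left alone: orange tube rack, 70 x 150 x 46 mm, on the bench left of the cycler; loose. Point: its centre, 19 mm above its underside.
- beaker_c (a point): Bystander, to be left alone: glass beaker, 72 mm across, 95 mm tall, on the bench right of the cycler; loose. Point: its centre, 47 mm above its underside.

How it is judged:
By the outcome, as a careful person would: the job done as asked, in the order asked, and still so for the second after the job is handed in, while the arm keeps its last pose, push and grip.
It also fails if it takes over 48 s, if anything falls off the work surface, if the arm or the gripper's body presses on something with over 40 N, if the wrist force passes 120 N, or if a joint passes its speed limit or range.

## Working session

There is one attempt and no reset: what is moved stays moved. The work goes in short steps, Python scripts to look and compute and a tool call to move; the robot and the scene stay as the last step left them, time stands still between calls to the robot, and variables do not carry over. Pictures are saved under pics/ and viewed, about 8 in all and at most 12, crops included, and the job is handed in when it is done.

Besides the shell and the picture viewer there is one more tool, called after ">>>" by a JSON object that holds its "fn" and its "kwargs". carry_out: Moves the arm, as the interface text tells. Its arguments: {"type":"object","properties":{"rows":{"type":"array","items":{"type":"array","items":{"type":"number"}}},"force":{"type":"number"}},"required":["rows"]}

```bash
mkdir -p pics; cat > h.py <<'E'
from bench import *
import numpy as np, cv2
from scipy.spatial.transform import Rotation as R
def ext(name, st=None):
    i=camera_info(name)
    if name!='wrist': return i, np.array(i['extrinsics'])
    T=np.eye(4);T[:3,:3]=R.from_quat(st['eef_rot']).as_matrix();T[:3,3]=st['ee_pos']
    return i, T@np.array(i['tool_from_camera'])
def onz(name,xy,z,st=None):
    i,T=ext(name,st)
    d=T[:3,:3]@np.array([(xy[0]-i['cx'])/i['fx'],(xy[1]-i['cy'])/i['fy'],1])
    return T[:3,3]+d*(z-T[2,3])/d[2]
Z={'handle':.152,'tap':.170,'hinge':.140}
E
python3 - <<'E'
from h import *
s=read_state();print({k:np.round(v,3) for k,v in s.items()})
for c in ['scene','side']:
    cv2.imwrite(f'pics/{c}.png',camera(c))
    for l in ['left','mid','right']:
        for p in Z:
            r=pinpoint(f'lid_{l}_{p}',c)
            for q in r[:2]: print(c,l,p,round(q['conf'],2),np.round(q['xy']),np.round(onz(c,q['xy'],Z[p]),3))
    print(c,np.round(ext(c)[1],2))
print(camera_info('wrist'))
E
```

```text
{'time': np.float64(0.0), 'joint_positions': array([-0.023,  0.333, -0.065,  1.461,  0.022,  1.35 , -0.089]), 'joint_vel': array([ 0.001,  0.   , -0.002, -0.   , -0.001,  0.001, -0.001]), 'joint_torque': array([-0.0000e+00, -6.2325e+01,  2.4000e-02, -3.8989e+01, -6.1000e-02,
        4.0000e-02,  0.0000e+00]), 'ee_pos': array([0.625, 0.   , 0.236]), 'eef_rot': array([ 1.   ,  0.   , -0.001,  0.   ]), 'ft_force': array([-0.525,  0.48 ,  0.946]), 'torque': array([-0.005,  0.021, -0.017]), 'width': np.float64(0.087)}
scene left handle 0.78 [297. 195.] [0.541 0.068 0.152]
scene left handle 0.28 [188. 224.] [ 0.735 -0.071  0.152]
scene left tap 0.94 [270. 210.] [0.618 0.053 0.17 ]
scene left hinge 0.93 [221. 256.] [0.75  0.028 0.14 ]
scene mid handle 0.95 [265. 170.] [ 0.521 -0.033  0.152]
scene mid tap 0.8 [237. 182.] [ 0.6  -0.05  0.17]
scene mid hinge 0.56 [184. 222.] [ 0.73 -0.09  0.14]
scene mid hinge 0.51 [298. 195.] [0.531 0.063 0.14 ]
scene right handle 0.72 [233. 145.] [ 0.5   -0.145  0.152]
scene right tap 0.56 [206. 158.] [ 0.582 -0.156  0.17 ]
scene right hinge 0.91 [157. 192.]
[... 777 characters left out ...]
66  0.17 ]
side right tap 0.38 [290. 229.] [0.526 0.074 0.17 ]
side right hinge 0.81 [302. 155.] [ 0.702 -0.173  0.14 ]
side [[-0.73 -0.54  0.43 -0.  ]
 [-0.69  0.57 -0.45  0.68]
 [-0.   -0.62 -0.78  1.22]
 [ 0.    0.    0.    1.  ]]
{'fx': 346.21117684745536, 'fy': 346.21117684745536, 'cx': 276.87312211083184, 'cy': 207.33988003681364, 'tool_from_camera': array([[ 9.99999972e-01, -1.25242015e-04,  1.99240419e-04,
        -9.03180305e-04],
       [ 6.51700841e-05,  9.60892444e-01,  2.76921841e-01,
        -7.57053990e-02],
       [-2.26130863e-04, -2.76921820e-01,  9.60892426e-01,
        -1.48007295e-01],
       [ 0.00000000e+00,  0.00000000e+00,  0.00000000e+00,
         1.00000000e+00]])}
```

View pics/scene.png

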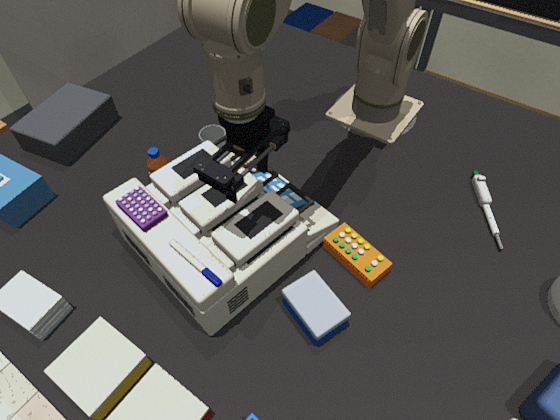

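```bash
python3 - <<'E'
from h import *
from scipy.optimize import least_squares
s=read_state();cv2.imwrite('pics/w0.png',camera('wrist'))
obs=[]
for c in ['scene','side','wrist']:
    if c!='wrist': camera(c)
    for l,ly in zip(['left','mid','right'],[.11,0,-.11]):
        for p,lx in zip(['handle','tap','hinge'],[-.22,-.135,0]):
            r=pinpoint(f'lid_{l}_{p}',c)
            if r and r[0]['conf']>.5: obs.append((c,l,p,lx,ly,onz(c,r[0]['xy'],Z[p],s)[:2]))
A=np.array([[o[3],o[4]] for o in obs]);B=np.array([o[5] for o in obs])
f=lambda q:(A@np.array([[np.cos(q[2]),np.sin(q[2])],[-np.sin(q[2]),np.cos(q[2])]])+q[:2])
r=least_squares(lambda q:(f(q)-B).ravel(),[.73,-.08,-.2],loss='soft_l1',f_scale=.006)
print('hinge mid',np.round(r.x,4),'yaw deg',np.degrees(r.x[2]))
for o,e in zip(obs,B-f(r.x)): print(o[:3],np.round(e*1e3))
for l,ly in zip(['left','mid','right'],[.11,0,-.11]):
    for p,lx in zip(['handle','tap','hinge'],[-.22,-.135,0]):
        c,s_=np.cos(r.x[2]),np.sin(r.x[2]);print(l,p,np.round([r.x[0]+c*lx-s_*ly,r.x[1]+s_*lx+c*ly],3))
E
```

```text
hinge mid [ 0.7277 -0.08   -0.1884] yaw deg -10.794666897431041
('scene', 'left', 'handle') [8. 3.]
('scene', 'left', 'tap') [4. 2.]
('scene', 'left', 'hinge') [-1.  6.]
('scene', 'mid', 'handle') [13.  2.]
('scene', 'mid', 'tap') [4. 2.]
('scene', 'mid', 'hinge') [-3. -1.]
('scene', 'right', 'handle') [3. 5.]
('scene', 'right', 'tap') [-1. -1.]
('scene', 'right', 'hinge') [6. 5.]
('side', 'left', 'handle') [ 1. -0.]
('side', 'left', 'tap') [ -2. -12.]
('side', 'left', 'hinge') [  4. -13.]
('side', 'mid', 'handle') [ 4. -7.]
('side', 'mid', 'tap') [-7.  6.]
('side', 'mid', 'hinge') [-8.  3.]
('side', 'right', 'handle') [-4. -7.]
('side', 'right', 'tap') [-5. -6.]
('side', 'right', 'hinge') [-8. 11.]
('wrist', 'left', 'handle') [-2. -4.]
('wrist', 'left', 'tap') [-2. -1.]
('wrist', 'left', 'hinge') [ 0. -0.]
('wrist', 'mid', 'handle') [ 0. -2.]
('wrist', 'mid', 'tap') [-1.  0.]
left handle [0.532 0.069]
left tap [0.616 0.053]
left hinge [0.748 0.028]
mid handle [ 0.512 -0.039]
mid tap [ 0.595 -0.055]
mid hinge [ 0.728 -0.08 ]
right handle [ 0.491 -0.147]
right tap [ 0.574 -0.163]
right hinge [ 0.707 -0.188]
```

>>> {"fn": "carry_out", "kwargs": {"rows": [[1, -0.15, -0.9, 0, 0], [1, -0.15, -0.9, 0, 0], [1, 0, 0, 0.3, 0.9], [1, 0, 0, 0.4, 0.9], [1, 0, 0, 0.3, 0.4], [1, 0, 0, 0, 0], [1, 0, 0, 0, 0]], "force": 15}}

```text
time: 3.08
ee_pos: [0.6161, 0.0562, 0.2064]
eef_rot: [0.995, -0.1, 0.001, -0.0]
ft_force: [-0.5, 0.1, -0.0]
width: 0.0481
```

>>> {"fn": "carry_out", "kwargs": {"rows": [[1, 0, 0.05, 0.15, 0], [1, 0, 0.05, 0.15, 0], [1, 0, 0, 0.15, 0], [1, 0, 0, 0, 0], [1, 0, 0, 0, 0]]}}

```text
time: 3.5
ee_pos: [0.6162, 0.052, 0.1932]
eef_rot: [0.995, -0.099, 0.002, -0.0]
ft_force: [0.5, 1.0, 0.0]
width: 0.0153
```

>>> {"fn": "carry_out", "kwargs": {"rows": [[1, 0, 0, 0.1, 0], [1, 0, 0, 0.1, 0], [1, 0, 0, 0, 0]]}}

```text
time: 3.75
ee_pos: [0.6165, 0.0517, 0.1871]
eef_rot: [0.995, -0.099, 0.002, -0.0]
ft_force: [0.3, 0.5, -0.4]
width: 0.0013
```

>>> {"fn": "carry_out", "kwargs": {"rows": [[1, 0, 0, 0.1, 0], [1, 0, 0, 0, 0]]}}

```text
time: 3.92
ee_pos: [0.6169, 0.0518, 0.1846]
eef_rot: [0.995, -0.099, 0.003, -0.0]
ft_force: [0.3, -0.2, 0.5]
width: 0.0008
```

>>> {"fn": "carry_out", "kwargs": {"rows": [[1, 0, 0, 0.1, 0], [1, 0, 0, 0, 0]]}}

```text
time: 4.08
ee_pos: [0.6174, 0.0519, 0.185]
eef_rot: [0.995, -0.099, 0.004, -0.001]
ft_force: [0.3, 0.4, -0.4]
width: 0.0002
```

>>> {"fn": "carry_out", "kwargs": {"rows": [[1, 0, 0, 0.1, 0]]}}

```text
time: 4.17
ee_pos: [0.6179, 0.052, 0.1839]
eef_rot: [0.995, -0.099, 0.005, -0.001]
ft_force: [-16.5, -1.8, 37.0]
width: 0.0006
```

>>> {"fn": "carry_out", "kwargs": {"rows": [[1, 0, 0, 0.1, 0]]}}

```text
time: 4.25
ee_pos: [0.6179, 0.052, 0.1839]
eef_rot: [0.995, -0.099, 0.006, -0.001]
ft_force: [-18.5, -2.5, 37.0]
width: 0.0003
```

>>> {"fn": "carry_out", "kwargs": {"rows": [[1, 0, 0, -0.4, 0], [1, 0, 0.95, 0, 0], [1, 0, 0.95, 0, 0], [1, 0, 0.95, 0, 0], [1, 0, 0.8, 0, 0], [1, 0, 0, 0.05, 0], [1, 0, 0, 0, 0]]}}

```text
time: 4.83
ee_pos: [0.5955, -0.0573, 0.1933]
eef_rot: [0.995, -0.096, 0.006, -0.002]
ft_force: [0.6, 0.7, 0.0]
width: 0.0005
```

>>> {"fn": "carry_out", "kwargs": {"rows": [[1, 0, 0, 0.15, 0], [1, 0, 0, 0.06, 0], [1, 0, 0, 0, 0]]}}

```text
time: 5.08
ee_pos: [0.5957, -0.0558, 0.1856]
eef_rot: [0.995, -0.096, 0.006, -0.002]
ft_force: [-0.7, -0.4, 0.7]
width: 0.0004
```

>>> {"fn": "carry_out", "kwargs": {"rows": [[1, 0, 0, 0.07, 0]]}}

```text
time: 5.17
ee_pos: [0.5959, -0.0549, 0.1834]
eef_rot: [0.995, -0.095, 0.006, -0.002]
ft_force: [-1.6, -2.9, 2.9]
width: 0.0003
```

>>> {"fn": "carry_out", "kwargs": {"rows": [[1, 0, 0, 0.07, 0]]}}

```text
time: 5.25
ee_pos: [0.5959, -0.0545, 0.1813]
eef_rot: [0.995, -0.095, 0.006, -0.002]
ft_force: [-2.2, -2.2, 5.4]
width: 0.0006
```

>>> {"fn": "carry_out", "kwargs": {"rows": [[1, 0, 0, 0.07, 0]]}}

```text
time: 5.33
ee_pos: [0.5958, -0.0542, 0.1792]
eef_rot: [0.996, -0.094, 0.006, -0.002]
ft_force: [-3.4, -1.7, 5.3]
width: -0.0001
```

>>> {"fn": "carry_out", "kwargs": {"rows": [[1, 0, 0, 0.07, 0]]}}

```text
time: 5.42
ee_pos: [0.5958, -0.0541, 0.1775]
eef_rot: [0.996, -0.094, 0.006, -0.002]
ft_force: [-11.6, -1.6, 28.4]
width: 0.0006
```

>>> {"fn": "carry_out", "kwargs": {"rows": [[1, 0, 0, -0.6, 0], [1, 0, 0.95, 0, 0], [1, 0, 0.95, 0, 0], [1, 0, 0.95, 0, 0], [1, 0, 0.9, 0, 0], [1, 0, 0, 0.05, 0], [1, 0, 0, 0, 0]]}}

```text
time: 6.0
ee_pos: [0.5761, -0.1633, 0.1928]
eef_rot: [0.996, -0.09, 0.007, -0.003]
ft_force: [0.0, 0.5, -0.2]
width: 0.0005
```

Middle gave 6.5 mm to its stop. Now the right lid.

>>> {"fn": "carry_out", "kwargs": {"rows": [[1, 0, 0, 0.15, 0.2], [1, 0, 0, 0.06, 0], [1, 0, 0, 0, 0]]}}

```text
time: 6.25
ee_pos: [0.5768, -0.1615, 0.1854]
eef_rot: [0.995, -0.099, 0.007, -0.004]
ft_force: [-0.3, -0.3, -0.5]
width: 0.0003
```

>>> {"fn": "carry_out", "kwargs": {"rows": [[1, 0, 0, 0.07, 0]]}}

```text
time: 6.33
ee_pos: [0.5772, -0.1608, 0.1839]
eef_rot: [0.995, -0.098, 0.007, -0.004]
ft_force: [-15.2, -1.0, 34.4]
width: 0.0007
```

>>> {"fn": "carry_out", "kwargs": {"rows": [[1, 0, 0, 0.07, 0]]}}

```text
time: 6.42
ee_pos: [0.5772, -0.1608, 0.184]
eef_rot: [0.995, -0.098, 0.008, -0.003]
ft_force: [-16.1, -0.3, 30.6]
width: 0.0002
```

>>> {"fn": "carry_out", "kwargs": {"rows": [[1, 0, 0, -0.8, 0], [0.26, 0, 0, -0.8, 0], [0.26, -0.4, -0.6, -0.7, 0], [0.26, -0.7, -0.8, 0, 0], [0.26, -0.7, -0.8, 0, 0], [0.26, -0.7, -0.8, 0, 0], [0.26, -0.4, -0.6, 0, 0], [0.26, 0, 0, 0, 0], [0.26, 0, 0, 0, 0]]}}

```text
time: 7.17
ee_pos: [0.5096, -0.0269, 0.2565]
eef_rot: [0.996, -0.093, 0.009, -0.003]
ft_force: [-0.1, -0.4, 0.3]
width: 0.0316
```

```bash
python3 - <<'E'
from h import *
s=read_state();im=camera('wrist')
print(s['ee_pos'],s['width'])
i,T=ext('wrist',s)
for p in Z:
    for q in pinpoint(f'lid_mid_{p}','wrist')[:2]:
        print(p,round(q['conf'],2),np.round(q['xy']),np.round(onz('wrist',q['xy'],Z[p],s),3))
        cv2.circle(im,tuple(int(v) for v in q['xy']),4,(0,0,255),1)
cv2.imwrite('pics/w1.png',im)
E
```

```text
[ 0.50955977 -0.02692587  0.2564723 ] 0.03164348564007369
handle 0.78 [282. 232.] [ 0.511 -0.044  0.152]
tap 0.7 [402. 236.] [ 0.597 -0.057  0.17 ]
hinge 0.82 [552. 224.] [ 0.729 -0.083  0.14 ]
```

View pics/w1.png

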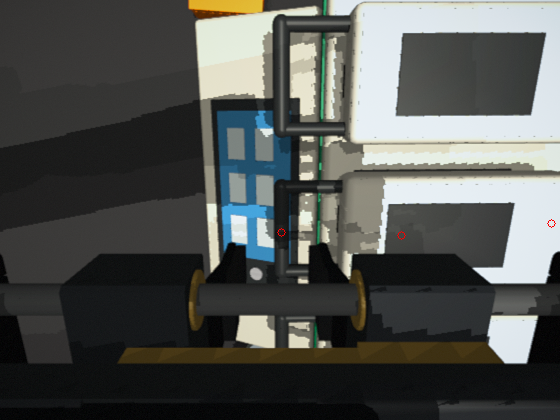

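>>> {"fn": "carry_out", "kwargs": {"rows": [[0.26, 0.07, 0.5, 0, 0.15], [0.26, 0, 0, 0.7, 0], [0.26, 0, 0, 0.7, 0], [0.26, 0, 0, 0.6, 0], [0.26, 0, 0, 0, 0]]}}

```text
time: 7.78
ee_pos: [0.5121, -0.0532, 0.1941]
eef_rot: [0.994, -0.107, 0.01, -0.003]
ft_force: [-0.9, 0.1, -0.3]
width: 0.0322
```

```bash
python3 - <<'E'
from h import *
s=read_state();im=camera('wrist')
T=R.from_quat(s['eef_rot']).as_matrix();print(s['ee_pos'],T[:,2],T[:,0])
print([(round(q['conf'],2),np.round(onz('wrist',q['xy'],.152,s),3)) for q in pinpoint('lid_mid_handle','wrist')[:2]])
cv2.imwrite('pics/w2.png',im)
E
```

```text
[ 0.51206751 -0.05316568  0.19413499] [ 0.01965739  0.00297551 -0.99980235] [ 0.9768     -0.21334693  0.0185702 ]
[(0.96, array([ 0.51 , -0.042,  0.152])), (0.62, array([0.53 , 0.066, 0.152]))]
```

View pics/w2.png

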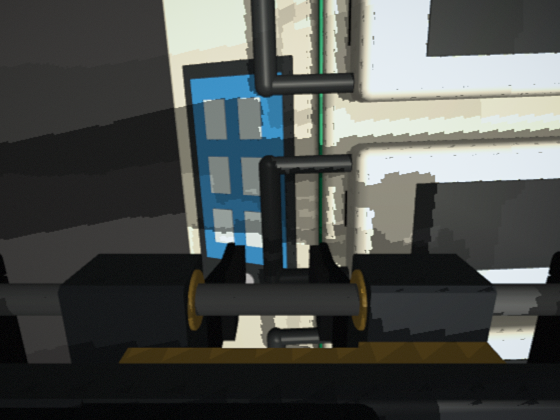

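>>> {"fn": "carry_out", "kwargs": {"rows": [[0.26, -0.15, -0.34, 0, -0.2], [0.26, 0, 0, 0, 0], [0.26, 0, 0, 0, 0]]}}

```text
time: 8.13
ee_pos: [0.5126, -0.0422, 0.2007]
eef_rot: [0.995, -0.099, 0.013, -0.003]
ft_force: [0.4, 0.7, -0.2]
width: 0.0324
```

>>> {"fn": "carry_out", "kwargs": {"rows": [[0.26, -0.14, 0, 0.3, 0], [0.26, 0, 0, 0.4, 0], [0.26, 0, 0, 0, 0], [0.26, 0, 0, 0, 0]]}}

```text
time: 8.47
ee_pos: [0.5096, -0.0404, 0.1806]
eef_rot: [0.995, -0.098, 0.016, -0.003]
ft_force: [1.0, -0.8, 0.6]
width: 0.0318
```

>>> {"fn": "carry_out", "kwargs": {"rows": [[0.26, -0.02, 0, 0.4, 0], [0.26, 0, 0, 0.4, 0], [0.26, 0, 0, 0.3, 0], [0.26, 0, 0, 0, 0]]}}

```text
time: 8.8
ee_pos: [0.5106, -0.0402, 0.1473]
eef_rot: [0.995, -0.098, 0.017, -0.003]
ft_force: [-0.2, 0.3, -0.2]
width: 0.0318
```

>>> {"fn": "carry_out", "kwargs": {"rows": [[1, 0, 0, 0, 0], [1, 0, 0, 0, 0], [1, 0, 0, 0, 0], [1, 0, 0, 0, 0], [1, 0, 0, 0, 0], [1, 0, 0, 0, 0]], "force": 15}}

```text
time: 9.3
ee_pos: [0.5125, -0.0406, 0.1488]
eef_rot: [0.995, -0.098, 0.019, -0.003]
ft_force: [-1.0, 0.1, -2.6]
width: 0.0115
```

>>> {"fn": "carry_out", "kwargs": {"rows": [[1, 0.03, 0, -0.32, 0], [1, 0.05, 0, -0.32, 0], [1, 0.07, 0, -0.31, 0], [1, 0.08, 0, -0.31, 0], [1, 0.1, 0, -0.31, 0], [1, 0.11, 0, -0.3, 0], [1, 0, 0, 0, 0]]}}

```text
time: 9.88
ee_pos: [0.5246, -0.043, 0.2105]
eef_rot: [0.995, -0.097, 0.019, -0.003]
ft_force: [1.1, 0.5, -3.1]
width: 0.0113
```

>>> {"fn": "carry_out", "kwargs": {"rows": [[1, 0.13, 0, -0.3, 0], [1, 0.14, 0, -0.29, 0], [1, 0.15, 0, -0.29, 0], [1, 0.16, 0, -0.28, 0], [1, 0.18, 0, -0.27, 0], [1, 0.19, 0, -0.26, 0], [1, 0.2, 0, -0.25, 0], [1, 0, 0, 0, 0]]}}

```text
time: 10.55
ee_pos: [0.5589, -0.0493, 0.2753]
eef_rot: [0.995, -0.097, 0.018, -0.004]
ft_force: [1.6, -0.0, -3.8]
width: 0.0117
```

>>> {"fn": "carry_out", "kwargs": {"rows": [[1, 0.24, 0, -0.24, 0], [1, 0.23, 0, -0.23, 0], [1, 0.24, 0, -0.22, 0], [1, 0.25, 0, -0.21, 0], [1, 0.25, 0, -0.2, 0], [1, 0.26, 0, -0.19, 0], [1, 0.27, 0, -0.18, 0], [1, 0, 0, 0, 0], [1, 0, 0, 0, 0]]}}

```text
time: 11.3
ee_pos: [0.6056, -0.0579, 0.3212]
eef_rot: [0.995, -0.096, 0.011, -0.005]
ft_force: [-1.4, 1.4, -0.2]
width: 0.0112
```

```bash
python3 - <<'E'
from h import *
s=read_state();print(s['ee_pos'],s['ft_force'],s['width'])
g=s['ee_pos']-.005*R.from_quat(s['eef_rot']).as_matrix()[:,2]
h=np.array([.7277,-.08,.14]);d=g-h
u=-(d[0]*np.cos(.1884)-d[1]*np.sin(.1884));print('lid deg',np.degrees(np.arctan2(d[2],u))-3.1,'r',np.hypot(u,d[2]))
a=camera('side');b=camera('scene')
cv2.imwrite('pics/end.png',np.hstack([a[60:360,150:500],b[50:350,80:430]]))
E
```

```text
[ 0.6055634  -0.05788698  0.32123417] [-1.36583243  1.36144353 -0.20175351] 0.011235063622996665
lid deg 53.196697406264555 r 0.22385851874682686
```

View pics/end.png

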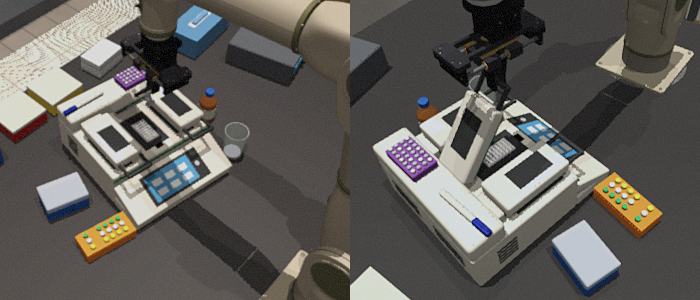

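>>> {"fn": "carry_out", "kwargs": {"rows": [[1, 0.2, 0, -0.13, 0], [1, 0, 0, 0, 0], [1, 0, 0, 0, 0], [1, 0, 0, 0, 0], [1, 0, 0, 0, 0], [1, 0, 0, 0, 0], [1, 0, 0, 0, 0]]}}

```text
time: 11.98
ee_pos: [0.6103, -0.0588, 0.3247]
eef_rot: [0.995, -0.096, 0.01, -0.005]
ft_force: [0.2, 1.3, -2.0]
width: 0.0114
```

>>> {"fn": "carry_out", "kwargs": {"rows": [[1, 0, 0, 0, 0], [1, 0, 0, 0, 0], [1, 0, 0, 0, 0], [1, 0, 0, 0, 0], [1, 0, 0, 0, 0], [1, 0, 0, 0, 0]]}}

```text
time: 12.48
ee_pos: [0.6102, -0.0588, 0.3246]
eef_rot: [0.995, -0.096, 0.01, -0.005]
ft_force: [0.1, 1.3, -1.6]
width: 0.0116
```

Steady. I'm handing it in.

```bash
python3 -c "
from bench import *
print(close_job())"
```

```text
the job is handed in; nothing more can be done
None
```

The middle lid is the one that had not latched. I handed the job in with the arm holding it about 55° open.

- **Taps, left to right:**
  - The left lid was solid, with no give at about 37 N.
  - The middle lid gave about 6.5 mm at around 5 N before reaching its stop. My last press against the stop read about 28 N.
  - The right lid was solid, with no give at about 34 N.
- **Lift:** I gripped the middle handle at 15 N and swung it up along its arc. Just before a last small lift the angle worked out at 53° from the arm's position.
- **Last checks:** Over the final 0.5 s the arm's position changed by no more than 0.1 mm. The fingers still read 11.6 mm on the 12 mm bar, and the wrist force was about 2 N. The clock stood at 12.5 s of the 48 s allowed.
- **Bystanders:** The last pictures, taken just before that final small lift, showed the lid open. The things on and around the cycler looked where they had been, judged by eye only.

One thing did not go to plan: the first move over the handle overshot sideways by about 11 mm. I corrected it before going down to grip.

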